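# Aim the changing-table lamp at the pacifier's dish

## Task

Turn and tilt the shade of the small lamp so that, once you have let go of it, it points straight at the middle of the dish that holds the pacifier (not the dish with the teething ring). Leave the dishes, the pacifier and everything else on the changing unit where they are.

Things in the scene. Friction and masses are not known exactly. Their poses are not given: they have to be found in the camera images.
- lamp_head: The small lamp's shade, a metal bell with a round lampholder (the tail) at its back, 0.22 kg, nearly balanced. Origin: where the tilt axis crosses its centre line, over the stem's axis, 235 mm above the top. +x: along the centre line out of the open rim, the way the light goes; y: the tilt axis, always level; z: up when the shade is level. Tilts from 25 deg nose up to 70 deg nose down.
- lamp_rim (a point): Centre of the shade's open front rim, 55 mm ahead of the tilt axis; axes as lamp_head. The bell is 100 mm long, 76 mm in diameter at this rim and 60 mm at its back, 45 mm behind the tilt axis.
- lamp_tail (a point): Middle of the lampholder tail, on the centre line 73 mm behind the tilt axis; axes as lamp_head. The tail is a round grip 32 mm in diameter, free from 49 to 97 mm behind the tilt axis. It can be pinched from above across y, also with the tool leaning with the shade.
- lamp_fork: The U-shaped steel fork, open at the top, that carries the shade. Origin: on the stem's axis 147 mm above the top; z up, +x the way the shade faces seen from above, y the tilt axis (88 mm above the origin). Arms 5 mm thick, 18 mm wide at y = 43 to 48 and -48 to -43 mm, ending 10 mm above the tilt axis, screw heads out to 54 mm. Swivels with the shade 160 deg either way from the foot's +x.
- lamp: The lamp's round wooden foot (110 mm across, 18 mm high) and 14 mm steel stem, screwed down; upright. Origin: centre of the underside. Both lamp joints are stiff (friction 0.25 N m swivel, 0.3 N m tilt) and stay where left, but sit in rubber bushes: each joint turned springs back some degrees (5 to 10) when let go, against the turning, and as much at the start of a turn only winds up the rubber.
- dish: The round white ceramic dish that holds the pacifier, 130 mm in diameter at the rim and 28 mm high, loose, 0.3 kg. Origin: centre of the underside, z up.
- dish_in (a point): The middle of the inner floor of the dish that holds the pacifier, 5 mm above the changing top: the point to aim at.
- pacifier: The silicone pacifier standing teat up in the dish to aim at: shield 56 mm by 38 mm, 45 mm high in all, 20 g. Origin: centre of the underside.
- dish2: A dish just like the other one, holding the teething ring instead: not the one to aim at. Origin: centre of the underside.
- teether: Flat silicone teething ring 68 mm in diameter and 12 mm thick, lying in the other dish. Origin: centre of the underside.
- jar: Bystander: closed glass jar with a wooden lid, 76 mm in diameter, 116 mm high, loose.
- rattle: Bystander: yellow plastic rattle, a dumb-bell 148 mm long and 26 mm high, lying flat, loose.
- lotion: Bystander: lotion bottle 48 mm in diameter, 130 mm high, loose.
- tin: Bystander: flat round cream tin 62 mm in diameter, 30 mm high, loose.
- toy_cup: Bystander: wooden toy cup 62 mm in diameter at the rim, 45 mm high, loose.
- hairbrush: Bystander: wooden hairbrush 185 mm long, 32 mm high, lying on its bristles, loose.
There are look-alikes about, which are no part of the job. Leave any red or yellow look-alike of the dish alone.

How it is judged (in metres and radians):
At the end, for the whole second after the job is handed in: Let go and at rest, the shade's centre line, carried on out of its open rim, passes within 30 mm (sideways and up-down) of the middle of the floor of the dish with the pacifier. That dish has moved under 20 mm and still holds the pacifier; every other loose thing has moved under 30 mm (y of dish_in in the frame of lamp_head between -0.03 and 0.03 m and z of dish_in in the frame of lamp_head between -0.03 and 0.03 m and x of dish_in in the frame of lamp_head above 0.08 m and angular speed of lamp_head below 0.1 rad/s and distance of dish from where it was at the start of the episode below 0.02 m and horizontal distance between pacifier and dish below 0.04 m and linear speed of dish below 0.02 m/s and distance of each of dish2, teether, jar, rattle, lotion, tin, toy_cup, hairbrush from where it was at the start of the episode below 0.03 m); the robot touches nothing.
It fails at once if the dish with the pacifier is shoved 20 mm or more (distance of dish from where it was at the start of the episode above 0.02 m).
It fails at once if the pacifier leaves its dish (horizontal distance between pacifier and dish above 0.04 m).
It fails at once if another loose thing is moved more than 30 mm (distance of any of dish2, teether, jar, rattle, lotion, tin, toy_cup, hairbrush from where it was at the start of the episode above 0.03 m).
It also fails if it takes over 48 s, if anything falls off the work surface, if the arm or the gripper's body presses on something with over 40 N, if the wrist force passes 120 N, or if a joint passes its speed limit or range.

## Robot

A 6-joint arm with a two-finger parallel gripper is mounted at the origin on the work surface. World frame = base frame: x ahead of the robot, y to its left, z up, the work surface at z = 0. Lengths are in mm, angles in rad, forces in N, time in s.
With the tool pointing down it reaches from about 350 to 775 mm from the base axis. Payload 7.3 kg.
Tool frame: the origin (TCP) lies at the very end of the fingers, on their centre line; the grasp point (between the pads) lies 19 mm behind it; z points along the fingers, y is the line along which they close (so a half turn about z gives the same grasp; the last joint's range is limited). The gripper opens to 92 mm and grips with 3 to 60 N. Pads are 19 mm wide; open, the fingers measure 130 mm over their backs; the gripper's body (75 mm by 190 mm) begins 47 mm behind the grasp point.
Start: joints at [-1.349, 0.342, 1.524, -0, 1.275, -0.146], TCP at [188.794, -489.9, 226.741] pointing down, gripper open.
Joint ranges: [-2.53, 2.53], [-0.77, 2.02], [0.04, 2.7], [-1, 4.14], [0.28, 2.66], [-3.11, 3.11]. Speed limits (rad/s): [2.57, 2.57, 3.14, 3.14, 3.14, 3.14].

## Interface

Orientations are given as [roll, pitch, yaw] about the fixed x, y, z axes, in that order (R = Rz(yaw) Ry(pitch) Rx(roll)).
In Python, from plant import get_obs, capture, close_job gives the robot as it stands. The module is installed in compiled form; this text tells all that it offers.
- The arm moves only by the shell command python3 -m handwheel 'ROWS'. ROWS is JSON, a list of rows, each a list of 3 entries, a list of its own where there are three numbers: the turn, a rotation vector about the tool's x, y, z in degrees, then the shift along the tool's x, y, z in m, then the opening, from 0 (shut) to 1 (fully open). A call has 1 to 12 rows; each row is the pose to reach, as a shift and turn from the pose commanded when the call began, along the tool's axes at that moment; what a row does not reach only later rows make up. A row lasts 1/10 s, in which the tool goes at most 50 mm and 8.59 degrees, less where a joint would pass 70% of its speed; a pose out of reach is approached as far as the arm can. A call with a gripper value outside its range is refused whole. The fingers move at their own pace and stop on an object; the grip force is fixed at half the most. Time passes only in rows, so rows that repeat a pose let the fingers close. It gives the time, the measured TCP pose, the force, the opening and the grip force at its end, in the units of the state.
- get_obs(): the state, without advancing time (a new reading comes with each control period).
- capture(name): name is "side" or "top"; returns a dict with "image" (480x640x3 uint8, red, green, blue), "depth" (480x640 float32, mm along the optical axis (not along the pixel's ray), 0 where there is no reading), "fx", "fy", "cx", "cy" (pixels), "k1" (the pictures are not rectified: a ray, as slopes to the right and down, at radius r is drawn at 1 + k1 r^2 times it, then the intrinsics apply), "camera_from_world" (4x4, takes a point from world to camera coordinates). Camera axes: x right, y down, z forward; pixel columns grow to the right and rows downward; lengths in mm; the calibration is good to about 2 mm. A picture is of the moment at which its call begins.
- close_job(): hands the job in; it is judged then, once.
The state is a dict: "time": time; "joint_positions": joint angles; "dq": joint speeds; "tau": joint torques, N m; "tool_pos": TCP position; "tcp_rot": TCP orientation; "contact_force": force on the tool from outside, world axes, zero at the start; "moment": the same for the moment, N m; "grip_width": finger opening in mm; "finger_force": force on a finger pad.
Only numpy, scipy, OpenCV 4.12 (cv2) and the standard library are available. Lean on these libraries where they do the work, as an engineer would, in place of code of your own. Each camera call takes 0.05 s, during which the arm holds its last target. There are 200 camera calls.

## Working session

There is one attempt and no reset: what is moved stays moved. The work goes in short steps, Python scripts to look and compute and a shell command to move; the robot and the scene stay as the last step left them, time stands still between calls to the robot, and variables do not carry over. Pictures are saved under pics/ and viewed, at most 10 in all, crops included, and the job is handed in when it is done.

```bash
mkdir -p pics
cat > h.py <<'E'
import numpy as np, cv2
from plant import get_obs, capture, close_job
def pts(c):
    # world point per pixel from depth
    K=np.array([[c['fx'],0,c['cx']],[0,c['fy'],c['cy']],[0,0,1.]])
    v,u=np.mgrid[0:480,0:640]
    uv=np.stack([u,v],-1).reshape(-1,1,2).astype(float)
    s=cv2.undistortPoints(uv,K,np.array([c['k1'],0,0,0.])).reshape(480,640,2)
    d=c['depth'].astype(float)
    P=np.dstack([s*d[...,None],d])
    T=np.linalg.inv(c['camera_from_world'])
    W=P@T[:3,:3].T+T[:3,3]; W[d==0]=np.nan
    return W
def save(c,n): cv2.imwrite('pics/'+n,c['image'][...,::-1])
E
python3 - <<'E'
from h import *
for n in('top','side'):
    c=capture(n); save(c,n+'0.png'); np.save(n+'0.npy',pts(c)); T=np.linalg.inv(c['camera_from_world']); print(n,T.round(2).tolist(),c['fx'],c['k1'])
o=get_obs(); print(o)
E
```

```text
top [[0.01, -0.99, 0.16, 355.6], [-1.0, -0.01, -0.02, -42.27], [0.02, -0.16, -0.99, 1255.25], [0.0, 0.0, 0.0, 1.0]] 493.3308101043601 0.009272933693769286
side [[0.88, -0.36, 0.3, 96.44], [-0.47, -0.68, 0.56, -868.44], [0.0, -0.64, -0.77, 1244.68], [0.0, 0.0, 0.0, 1.0]] 562.8280859252725 -0.148229144520886
{'time': 0.1, 'joint_positions': array([-1.34897785e+00,  3.42656946e-01,  1.52488330e+00, -2.65056369e-05,
        1.27541356e+00, -1.46021481e-01]), 'dq': array([-0.00063137, -0.00210264, -0.00301518,  0.00170608,  0.00108765,
       -0.00183603]), 'tau': array([ 1.72568019e-03, -4.32004523e+01, -2.44694442e+01,  7.19467155e-02,
        5.26424136e-02, -4.08889980e-05]), 'tool_pos': array([ 188.71496809, -489.53370499,  226.12576973]), 'tcp_rot': array([-3.14024229e+00, -1.72975635e-04,  3.67847571e-01]), 'contact_force': array([-0.0067425 , -0.31336683, -0.21862754]), 'moment': array([ 0.04401386,  0.02951963, -0.00771029]), 'finger_force': 0.0, 'grip_width': 91.71039262834509}
```

View pics/top0.png

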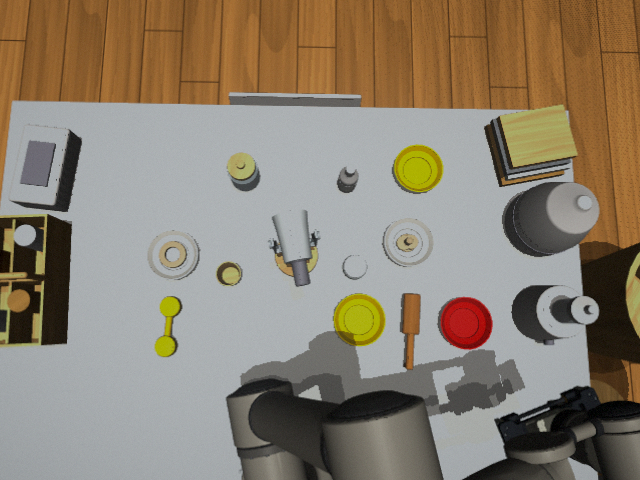

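View pics/side0.png

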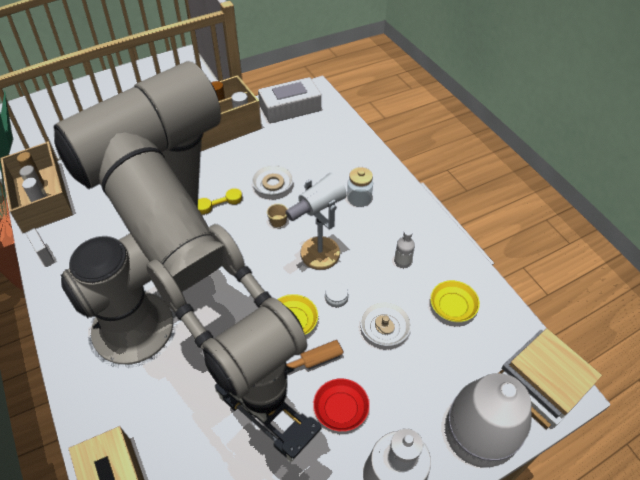

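The two white dishes in the top view are at (173,254), holding a flat ring, and at (408,242), holding something with a knob. The second one looks like the pacifier; I'll confirm it in an enlarged crop and measure.

Run:
```python
from h import *
t=cv2.imread('pics/top0.png'); s=cv2.imread('pics/side0.png')
a=cv2.resize(t[205:280,370:445],(400,400),interpolation=3); b=cv2.resize(s[290:360,350:420],(400,400),interpolation=3)
c=cv2.resize(t[190:300,240:350],(400,400),interpolation=3)
d=cv2.resize(s[160:280,280:400],(400,400),interpolation=3)
cv2.imwrite('pics/crop.png',cv2.resize(np.vstack([np.hstack([a,b]),np.hstack([c,d])]),(600,600)))
W=np.load('top0.npy')
def comp(cx,cy,rad,z0,z1):
    m=np.zeros((480,640),np.uint8);cv2.circle(m,(cx,cy),rad,1,-1)
    return W[(m>0)&(W[...,2]>z0)&(W[...,2]<z1)]
for nm,p in(('dishP',(408,242)),('dish2',(173,254))):
    q=comp(*p,35,20,34); (x,y),r=cv2.minEnclosingCircle(q[:,:2].astype(np.float32)); print(nm,x,y,r,len(q))
q=comp(298,262,30,12,22); (x,y),r=cv2.minEnclosingCircle(q[:,:2].astype(np.float32)); print('foot',x,y,r)
for u,v in((293,215),(293,235),(296,250),(300,265),(302,275),(302,282),(272,243),(316,238),(407,241),(320,180)): print(u,v,W[v,u].round(0))
for nm in('top','side'):
    W=np.load(nm+'0.npy'); k=W[...,2]>195
    m=k&(abs(W[...,0]-490)<150)&(abs(W[...,1]-20)<130)&(W[...,2]<330)
    n,l,st,_=cv2.connectedComponentsWithStats(m.astype(np.uint8)); 
    for i in range(1,n):
        if st[i,4]>20:print(nm,st[i],W[l==i].mean(0).round(0))
```

```text
dishP 575.2314453125 -300.083740234375 64.73268127441406 643
dish2 535.2761840820312 296.9932556152344 65.5182876586914 759
foot 538.1635131835938 -14.35717487335205 54.35977554321289
293 215 [582. -12. 277.]
293 235 [542. -13. 268.]
296 250 [512. -19. 264.]
300 265 [483. -28. 246.]
302 275 [463. -32. 249.]
302 282 [448. -32. 247.]
272 243 [527.  30. 258.]
316 238 [539. -60. 256.]
407 241 [ 572. -290.   49.]
320 180 [742. -74.  -1.]
top [ 272  210   41   77 1960] [529. -16. 259.]
top [312 230   9  14  77] [546. -60. 243.]
top [269 238   9  13  74] [528.  30. 244.]
side [ 285  172   62   49 1607] [529. -27. 251.]
```

View pics/crop.png

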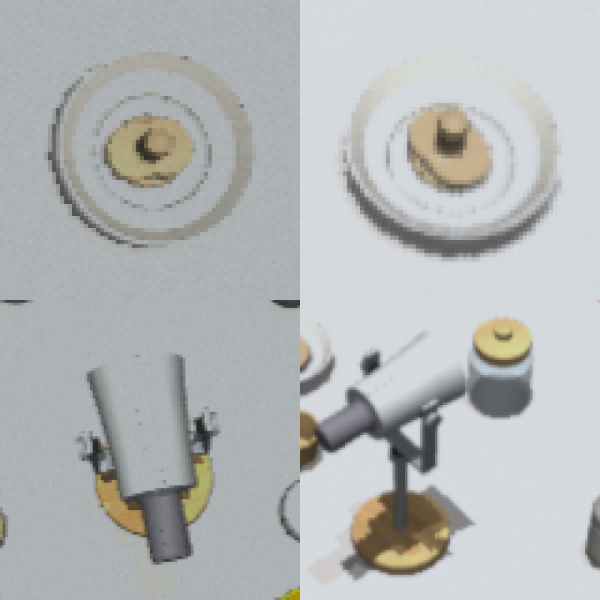

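The crop confirms it: the dish at top (408,242) and side (385,325) holds the oval shield with the teat knob, so it is the target, at (575,-299). The dish at (173,254) holds the ring. The red and yellow dishes are look-alikes.

- **Lamp pivot:** (538,-14,235).
- **Shade now:** yaw is about 11° and it is nearly level.
- **Needed:** yaw of about -82.6° and 39° nose down.

I'll approach the tail with tool yaw 191°, because with that half-turn the wrist stays in range.

```bash
python3 -m handwheel '[[[0,0,0],[0,0,-0.05],1],[[0,0,0],[0,0,-0.1],1],[[0,0,0],[0,0,-0.13],1],[[0,0,-90],[0.42,-0.33,-0.13],1],[[0,0,-90],[0.42,-0.33,-0.13],1],[[0,0,-90],[0.42,-0.33,-0.13],1],[[0,0,-90],[0.42,-0.33,-0.13],1],[[0,0,-90],[0.42,-0.33,-0.13],1],[[0,0,-90],[0.42,-0.33,-0.13],1],[[0,0,-90],[0.42,-0.33,-0.13],1],[[0,0,-90],[0.42,-0.33,-0.13],1],[[0,0,-90],[0.42,-0.33,-0.13],1]]'
python3 - <<'E'
from h import *
o=get_obs();print(o['time'],o['tool_pos'],np.degrees(o['tcp_rot']),o['joint_positions'])
E
```

```text
time: 1.3
tool_pos: [419.5, -101.2, 356.6]
tcp_rot: [-3.142, 0.0, 1.724]
contact_force: [0.3, -0.2, -0.1]
grip_width: 91.8
finger_force: 0.0
1.3 [ 419.46367197 -101.19585158  356.62263515] [-1.79995756e+02  8.30273012e-03  9.87695003e+01] [-4.14601848e-01  9.06863045e-02  1.49544721e+00 -1.62026366e-04
  1.55544368e+00 -5.67656010e-01]
```

```bash
python3 -m handwheel '[[[0,0,-92.5],[0.065,0.057,0.0],1],[[0,0,-92.5],[0.065,0.057,0.0],1],[[0,0,-92.5],[0.065,0.057,0.0],1],[[0,0,-92.5],[0.065,0.057,0.0],1],[[0,0,-92.5],[0.065,0.057,0.0],1],[[0,0,-92.5],[0.065,0.057,0.0],1],[[0,0,-92.5],[0.065,0.057,0.0],1],[[0,0,-92.5],[0.065,0.057,0.0],1],[[0,0,-92.5],[0.065,0.057,0.0],1],[[0,0,-92.5],[0.065,0.057,0.0],1],[[0,0,-92.5],[0.065,0.057,0.0],1],[[0,0,-92.5],[0.065,0.057,0.0],1]]'
python3 - <<'E'
from h import *
o=get_obs();print(o['tool_pos'],np.degrees(o['tcp_rot']),o['joint_positions'])
c=capture('side');save(c,'s1.png')
E
```

```text
time: 2.5
tool_pos: [465.7, -30.5, 356.4]
tcp_rot: [3.141, -0.001, -2.95]
contact_force: [0.0, 0.3, 0.0]
grip_width: 92.1
finger_force: 0.0
[465.71448478 -30.54900393 356.38902704] [ 1.79987196e+02 -3.94355357e-02 -1.69024225e+02] [-2.29885770e-01  1.61202732e-01  1.41372307e+00 -7.76456848e-05
  1.56738632e+00 -1.99224514e+00]
```

View pics/s1.png

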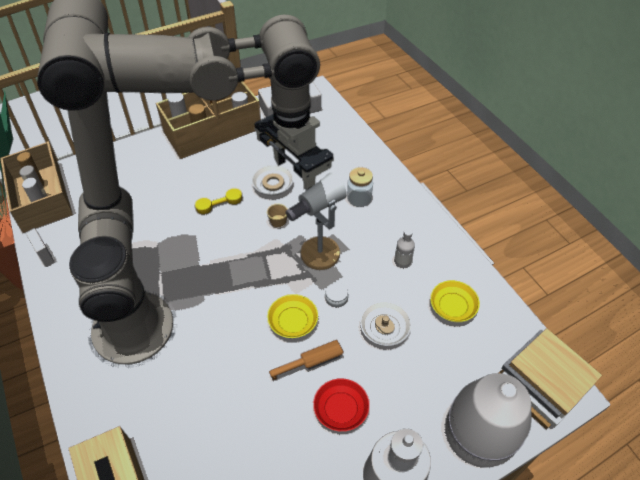

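The gripper is above the tail, with the tail at side view (297,212). Descending and closing.

```bash
python3 -m handwheel '[[[0,0,0],[0,0,0.04],1],[[0,0,0],[0,0,0.08],1],[[0,0,0],[0,0,0.12],1],[[0,0,0],[0,0,0.143],1],[[0,0,0],[0,0,0.143],1],[[0,0,0],[0,0,0.143],0.2],[[0,0,0],[0,0,0.143],0.2],[[0,0,0],[0,0,0.143],0.2],[[0,0,0],[0,0,0.143],0.2],[[0,0,0],[0,0,0.143],0.2],[[0,0,0],[0,0,0.143],0.2],[[0,0,0],[0,0,0.143],0.2]]'
python3 - <<'E'
from h import *
o=get_obs();print(o['tool_pos'],np.degrees(o['tcp_rot']),o['joint_positions'],o['grip_width'],o['finger_force'],o['contact_force'])
E
```

```text
time: 3.75
tool_pos: [465.9, -30.6, 213.8]
tcp_rot: [-3.141, 0.0, -2.951]
contact_force: [-0.7, -0.5, -0.6]
grip_width: 40.3
finger_force: 0.0
[465.88100573 -30.60977991 213.80648383] [-1.79991748e+02  6.84629869e-03 -1.69082221e+02] [-2.29928372e-01  2.47615277e-01  1.69659807e+00 -8.88338659e-05
  1.19721143e+00 -1.99124348e+00] 40.31435879377528 0.0 [-0.68551253 -0.49600093 -0.61508983]
```

```bash
python3 -m handwheel '[[[0,0,0],[0,0,0],0],[[0,0,0],[0,0,0],0],[[0,0,0],[0,0,0],0],[[0,0,0],[0,0,0],0]]'
python3 - <<'E'
from h import *
o=get_obs();print(o['tool_pos'],np.degrees(o['tcp_rot']),o['moment'])
c=capture('side');save(c,'s2.png')
E
```

```text
time: 4.15
tool_pos: [465.8, -30.5, 213.7]
tcp_rot: [3.141, -0.0, -2.951]
contact_force: [-1.0, 1.8, 0.4]
grip_width: 31.4
finger_force: 30.0
[465.7707113  -30.45282253 213.65553465] [ 1.79986637e+02 -1.12322783e-02 -1.69073358e+02] [ 0.38919531 -0.07040916  0.07237881]
```

Gripped at 31.4 mm, which matches the 32 mm tail. Now the first 50° of swivel.

```bash
python3 -m handwheel '[[[0,0,5],[0,0.006,0],0],[[0,0,10],[-0.001,0.013,0],0],[[0,0,15],[-0.0025,0.019,0],0],[[0,0,20],[-0.0045,0.025,0],0],[[0,0,25],[-0.007,0.031,0],0],[[0,0,30],[-0.010,0.037,0],0],[[0,0,35],[-0.0135,0.0425,0],0],[[0,0,40],[-0.0175,0.0475,0],0],[[0,0,45],[-0.0215,0.0525,0],0],[[0,0,50],[-0.0265,0.0565,0],0],[[0,0,50],[-0.0265,0.0565,0],0]]'
python3 - <<'E'
from h import *
o=get_obs();print(o['tool_pos'],np.degrees(o['tcp_rot']),o['joint_positions'],o['moment'])
E
```

```text
time: 5.3
tool_pos: [480.7, 30.7, 213.4]
tcp_rot: [-3.141, -0.002, 2.46]
contact_force: [-3.8, 2.3, 0.9]
grip_width: 30.7
finger_force: 30.1
[480.68813586  30.68279291 213.41750925] [-1.79964112e+02 -9.79094866e-02  1.40945906e+02] [-9.58270717e-02  2.75841655e-01  1.65856783e+00  4.52105368e-04
  1.20895342e+00 -9.85161826e-01] [0.44391808 0.3943266  0.24716762]
```

```bash
python3 -m handwheel '[[[0,0,5],[0,0.006,0],0],[[0,0,10],[-0.001,0.013,0],0],[[0,0,15],[-0.0025,0.019,0],0],[[0,0,20],[-0.0045,0.025,0],0],[[0,0,25],[-0.007,0.031,0],0],[[0,0,30],[-0.010,0.0365,0],0],[[0,0,35],[-0.013,0.042,0],0],[[0,0,40],[-0.017,0.047,0],0],[[0,0,45],[-0.0215,0.0515,0],0],[[0,0,50],[-0.026,0.056,0],0],[[0,0,50],[-0.026,0.056,0],0]]'
python3 - <<'E'
from h import *
o=get_obs();print(o['tool_pos'],np.degrees(o['tcp_rot']),o['joint_positions'],o['moment'])
E
```

```text
time: 6.4
tool_pos: [536.8, 58.2, 213.5]
tcp_rot: [-3.141, -0.002, 1.587]
contact_force: [-2.0, 7.5, 1.1]
grip_width: 30.9
finger_force: 30.0
[536.75953388  58.24004807 213.46897245] [-1.79965283e+02 -1.40122115e-01  9.09502139e+01] [-0.03533631  0.38026551  1.50429846  0.00253399  1.25776167 -0.05270263] [1.1493012  0.29347517 0.11781691]
```

Swivel held: shade yaw is about -89°, overshooting for the spring-back. Now tilting nose down about the pivot, with the tool leaning along; 25° first.

```bash
python3 -m handwheel '[[[0,5,0],[0.0016,0,-0.0064],0],[[0,10,0],[0.0026,0,-0.013],0],[[0,15,0],[0.003,0,-0.0195],0],[[0,20,0],[0.003,0,-0.026],0],[[0,25,0],[0.0023,0,-0.0325],0],[[0,25,0],[0.0023,0,-0.0325],0]]'
python3 - <<'E'
from h import *
o=get_obs();print(o['tool_pos'],np.degrees(o['tcp_rot']),o['joint_positions'],o['moment'])
E
```

```text
time: 7.0
tool_pos: [536.3, 58.7, 245.9]
tcp_rot: [-3.141, -0.441, 1.587]
contact_force: [-0.7, 9.6, 0.8]
grip_width: 30.9
finger_force: 30.0
[536.25266183  58.73276948 245.93568446] [-179.94401511  -25.24312929   90.90430986] [-0.28264567  0.38603758  1.48935913  0.42468395  1.41945338 -0.3963053 ] [0.8905091  0.07727112 0.24346337]
```

```bash
python3 -m handwheel '[[[0,5,0],[0.0016,0,-0.0064],0],[[0,10,0],[0.0026,0,-0.013],0],[[0,15,0],[0.003,0,-0.0195],0],[[0,20,0],[0.003,0,-0.026],0],[[0,25,0],[0.0023,0,-0.0325],0],[[0,25,0],[0.0023,0,-0.0325],0]]'
python3 - <<'E'
from h import *
o=get_obs();print(o['tool_pos'],np.degrees(o['tcp_rot']),o['joint_positions'],o['moment'])
E
```

```text
time: 7.6
tool_pos: [536.6, 47.5, 276.6]
tcp_rot: [-3.141, -0.878, 1.587]
contact_force: [0.0, 9.4, 6.4]
grip_width: 31.2
finger_force: 30.0
[536.59547416  47.51287385 276.60616136] [-179.97445799  -50.2788919    90.92351209] [-0.48273472  0.49011866  1.47760337  0.74521982  1.6636163  -0.62095995] [ 1.05932419 -0.05983789  0.29149177]
```

```bash
python3 -m handwheel '[[[0,0,0],[0,0,0],0.8],[[0,0,0],[0,0,0],0.8],[[0,0,0],[0,0,0],0.8],[[0,0,0],[0,0,0],0.8],[[0,0,0],[0,0,0],0.8],[[0,0,0],[0,0,0],0.8],[[0,0,0],[0,0,-0.03],0.8],[[0,0,0],[0,0,-0.06],0.8],[[0,0,0],[0,0,-0.09],0.8],[[0,0,0],[0,0,-0.12],0.8],[[0,0,0],[0,0,-0.14],0.8],[[0,0,0],[0,0,-0.14],0.8]]'
python3 - <<'E'
from h import *
o=get_obs();print(o['tool_pos'],np.degrees(o['tcp_rot']))
for n in('top','side'):
    c=capture(n);save(c,n+'3.png');np.save(n+'3.npy',pts(c))
a=cv2.imread('pics/top3.png')[180:320,200:420];b=cv2.imread('pics/side3.png')[120:300,230:430]
cv2.imwrite('pics/c3.png',np.hstack([cv2.resize(a,(440,280)),cv2.resize(b,(311,280))]))
E
```

```text
time: 8.8
tool_pos: [539.1, -61.4, 367.7]
tcp_rot: [3.137, -0.87, 1.588]
contact_force: [0.3, 1.1, -0.2]
grip_width: 73.5
finger_force: 0.0
[539.1165831  -61.44707516 367.66379536] [179.74069141 -49.87071025  90.99487597]
```

View pics/c3.png

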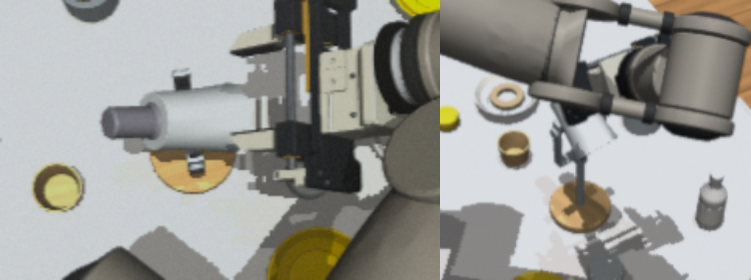

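The gripper hides the shade, so I'm moving it aside to look.

```bash
python3 -m handwheel '[[[0,0,0],[0.04,-0.03,-0.04],0.8],[[0,0,0],[0,-0.08,-0.09],0.8],[[0,0,0],[-0.04,-0.12,-0.13],0.8],[[0,0,0],[-0.08,-0.15,-0.16],0.8],[[0,0,0],[-0.08,-0.18,-0.19],0.8],[[0,0,0],[-0.08,-0.2,-0.19],0.8],[[0,0,0],[-0.08,-0.2,-0.19],0.8]]'
python3 - <<'E'
from h import *
o=get_obs();print(o['tool_pos'],np.degrees(o['tcp_rot']))
for n in('top','side'):
    c=capture(n);save(c,n+'4.png');np.save(n+'4.npy',pts(c))
a=cv2.imread('pics/top4.png')[180:320,200:420];b=cv2.imread('pics/side4.png')[120:300,230:430]
cv2.imwrite('pics/c4.png',np.hstack([cv2.resize(a,(440,280)),cv2.resize(b,(311,280))]))
E
```

```text
time: 9.6
tool_pos: [339.7, -261.2, 426.9]
tcp_rot: [-3.139, -0.874, 1.582]
contact_force: [0.7, -0.1, 0.2]
grip_width: 73.4
finger_force: 0.0
[ 339.66968532 -261.24537048  426.87331745] [-179.87208922  -50.08435303   90.6673117 ]
```

View pics/c4.png

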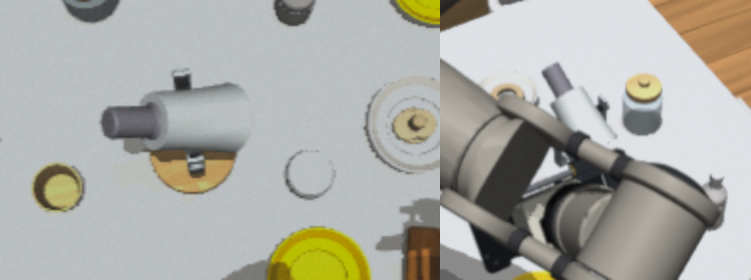

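```bash
cat > fit.py <<'E'
from h import *
from scipy.optimize import least_squares
D=np.array([575,-299,5.])
def fit(W,yaw,down,piv0=(538,-14,235)):
    P=W.reshape(-1,3);P=P[np.isfinite(P).all(1)];piv0=np.array(piv0,float)
    P=P[(np.linalg.norm(P-piv0,axis=1)<110)&(P[:,2]>175)]
    def ax(y,d): y,d=np.radians([y,d]);return np.array([np.cos(y)*np.cos(d),np.sin(y)*np.cos(d),-np.sin(d)])
    def res(p,Q):
        q=Q-p[2:5];a=ax(*p[:2]);s=q@a;r=np.linalg.norm(q-np.outer(s,a),axis=1)
        return np.where(s<-47,r-16,r-(33.6+.08*s)),s
    p=np.r_[yaw,down,piv0]
    for th in(15,8,5,4):
        e,s=res(p,P);Q=P[(abs(e)<th)&(s>-94)&(s<52)&(abs(s+47)>5)]
        f=lambda p:np.r_[res(p,Q)[0],(p[2:5]-piv0)/2*np.sqrt(len(Q))*.3]
        p=least_squares(f,p,loss='soft_l1').x
    e,s=res(p,Q);a=ax(*p[:2])
    v=D-p[2:5];yv=np.array([-np.sin(np.radians(p[0])),np.cos(np.radians(p[0])),0])
    print('yaw,down',p[:2].round(1),'piv',p[2:].round(1),'n',len(Q),'rms',e.std().round(2),'err y,z',(v@yv).round(1),(v@np.cross(a,yv)).round(1),
     'want',np.degrees(np.arctan2(v[1],v[0])).round(1),np.degrees(np.arctan2(-v[2],np.hypot(*v[:2]))).round(1))
E
python3 - <<'E'
from fit import *
fit(np.load('top0.npy'),11,-5); fit(np.load('side0.npy'),11,-5)
fit(np.load('top4.npy'),-85,42); fit(np.load('side4.npy'),-85,42)
E
```

```text
yaw,down [11.6 -2.4] piv [545.9 -13.1 236.2] n 1709 rms 1.45 err y,z -285.9 -229.8 want -84.2 38.8
yaw,down [12.2 -1.8] piv [538.2 -11.2 234.5] n 1077 rms 1.77 err y,z -289.1 -228.6 want -82.7 38.3
yaw,down [-79.4  35. ] piv [539.5 -16.4 234. ] n 1533 rms 1.38 err y,z -16.9 -24.2 want -82.8 38.8
yaw,down [-79.8  34.9] piv [539.8 -14.  232.9] n 866 rms 1.9 err y,z -15.8 -22.7 want -83.0 38.4
```

Both views agree: the shade is at yaw -79.5° and 35° down, against a wanted -82.8° and 38.7°. The miss is about 17 and 24 mm, inside tolerance but marginal. I'll regrip and go past by the observed spring-back.

```bash
cat >> h.py <<'E'
from scipy.spatial.transform import Rotation as R
PIV=np.array([539,-14.5,234.])
def pose(yaw,down,back=0,s=73):
    # tool pose gripping tail of shade at (yaw,down) deg, retracted by back
    r=R.from_euler('xyz',[180,0,yaw+180],degrees=True)*R.from_rotvec([0,down,0],degrees=True)
    m=r.as_matrix(); return r,PIV+s*m[:,0]+(19-back)*m[:,2]
def rel(r0,p0,r1,p1):
    return (r0.inv()*r1).as_rotvec(degrees=True).round(1).tolist(),(r0.inv().apply(p1-p0)/1000).round(4).tolist()
def now():
    o=get_obs(); return R.from_euler('xyz',o['tcp_rot']),o['tool_pos']
E
python3 - <<'E'
from h import *
a=pose(-79.5,35,140); print(a[1],rel(*now(),*a))
g=pose(-79.5,35)
for k in range(1,5): print(rel(*g,*pose(-79.5-12.8*k/4,35+15*k/4)))
E
```

```text
[540.75030836 -23.94381882 374.98847721] ([6.6, -15.0, -7.2], [0.1102, 0.2029, 0.2124])
([-1.9, 3.7, 2.6], [0.001, 0.0038, -0.0049])
([-4.0, 7.5, 5.0], [0.0015, 0.0074, -0.0099])
([-6.3, 11.2, 7.3], [0.0016, 0.0107, -0.0151])
([-8.7, 14.9, 9.5], [0.0012, 0.0136, -0.0204])
```

```bash
python3 -m handwheel '[[[3,-7,-3],[0.03,0.05,0.05],0.8],[[6.6,-15,-7.2],[0.055,0.1,0.106],0.8],[[6.6,-15,-7.2],[0.08,0.15,0.16],0.8],[[6.6,-15,-7.2],[0.11,0.203,0.212],0.8],[[6.6,-15,-7.2],[0.11,0.203,0.212],0.8],[[6.6,-15,-7.2],[0.11,0.203,0.212],0.8],[[6.6,-15,-7.2],[0.11,0.203,0.212],0.8],[[6.6,-15,-7.2],[0.11,0.203,0.212],0.8]]'
python3 - <<'E'
from h import *
print(now()[1],rel(*now(),*pose(-79.5,35)))
E
```

```text
time: 10.5
tool_pos: [541.2, -19.8, 374.6]
tcp_rot: [-3.14, -0.612, 1.762]
contact_force: [-1.0, -0.2, 0.2]
grip_width: 73.2
finger_force: 0.0
[541.20483977 -19.80638436 374.55247975] ([-0.3, -0.0, 0.4], [-0.0031, -0.0004, 0.1374])
```

```bash
python3 -m handwheel '[[[0,0,0],[-0.003,0,0.03],0.8],[[0,0,0],[-0.003,0,0.06],0.8],[[0,0,0],[-0.003,0,0.09],0.8],[[0,0,0],[-0.003,0,0.12],0.8],[[0,0,0],[-0.003,0,0.137],0.8],[[0,0,0],[-0.003,0,0.137],0.8],[[0,0,0],[-0.003,0,0.137],0],[[0,0,0],[-0.003,0,0.137],0],[[0,0,0],[-0.003,0,0.137],0],[[0,0,0],[-0.003,0,0.137],0],[[0,0,0],[-0.003,0,0.137],0],[[0,0,0],[-0.003,0,0.137],0]]'
python3 -m handwheel '[[[0,0,0],[0,0,0],0],[[0,0,0],[0,0,0],0],[[0,0,0],[0,0,0],0]]'
python3 - <<'E'
from h import *
print(now()[1],rel(*now(),*pose(-79.5,35)))
E
```

```text
time: 11.7
tool_pos: [527.0, 51.2, 261.6]
tcp_rot: [3.141, -0.61, 1.757]
contact_force: [0.6, -0.1, 0.5]
grip_width: 31.2
finger_force: 30.0
time: 12.0
tool_pos: [526.9, 51.3, 261.5]
tcp_rot: [3.142, -0.61, 1.757]
contact_force: [0.5, 0.1, 1.1]
grip_width: 31.1
finger_force: 30.0
[526.94123905  51.34397598 261.47900265] ([-0.1, 0.0, 0.1], [0.0024, -0.0001, 0.0031])
```

```bash
python3 -m handwheel '[[[-2,4.2,2.6],[0.001,0.004,-0.0056],0],[[-4.2,8.5,5],[0.0015,0.0074,-0.011],0],[[-6.5,12.7,7.2],[0.0015,0.0107,-0.017],0],[[-8.9,16.8,9.3],[0.001,0.0136,-0.023],0],[[-8.9,16.8,9.3],[0.001,0.0136,-0.023],0],[[-8.9,16.8,9.3],[0.001,0.0136,-0.023],0]]'
python3 - <<'E'
from h import *
print(now()[1],rel(*now(),*pose(-79.5-12.8,35+17)))
E
python3 -m handwheel '[[[0,0,0],[0,0,0],0.8],[[0,0,0],[0,0,0],0.8],[[0,0,0],[0,0,0],0.8],[[0,0,0],[0,0,0],0.8],[[0,0,0],[0,0,0],0.8],[[0,0,0],[0,0,0],0.8],[[0,0,0],[0,0,-0.03],0.8],[[0,0,0],[0,0,-0.06],0.8],[[0,0,0],[0,0,-0.09],0.8],[[0,0,0],[0,0,-0.12],0.8],[[0,0,0],[0,0,-0.14],0.8],[[0,0,0],[0,0,-0.14],0.8]]'
python3 -m handwheel '[[[0,0,0],[0.04,-0.03,-0.04],0.8],[[0,0,0],[0,-0.08,-0.09],0.8],[[0,0,0],[-0.04,-0.12,-0.13],0.8],[[0,0,0],[-0.08,-0.15,-0.16],0.8],[[0,0,0],[-0.08,-0.18,-0.19],0.8],[[0,0,0],[-0.08,-0.2,-0.19],0.8],[[0,0,0],[-0.08,-0.2,-0.19],0.8]]'
python3 - <<'E'
from fit import *
for n in('top','side'):
    c=capture(n);save(c,n+'5.png');W=pts(c);np.save(n+'5.npy',W);fit(W,-83,38)
W=np.load('top5.npy');m=np.zeros((480,640),np.uint8);cv2.circle(m,(408,242),35,1,-1)
q=W[(m>0)&(W[...,2]>20)&(W[...,2]<34)];print(cv2.minEnclosingCircle(q[:,:2].astype(np.float32)))
E
```

```text
time: 12.6
tool_pos: [542.0, 41.2, 279.7]
tcp_rot: [-3.14, -0.902, 1.533]
contact_force: [-1.3, -1.4, -8.6]
grip_width: 30.8
finger_force: 30.0
[542.00108204  41.21540588 279.66322802] ([-0.2, 0.3, 0.1], [0.0027, -0.0007, 0.0031])
time: 13.8
tool_pos: [538.8, -70.2, 368.4]
tcp_rot: [3.135, -0.903, 1.536]
contact_force: [0.1, 0.6, -0.3]
grip_width: 73.5
finger_force: 0.0
time: 14.5
tool_pos: [328.7, -261.0, 421.1]
tcp_rot: [3.141, -0.906, 1.53]
contact_force: [1.2, 0.1, 0.2]
grip_width: 73.2
finger_force: 0.0
yaw,down [-83.8  42.2] piv [539.2 -15.1 234.4] n 1435 rms 1.32 err y,z 5.0 22.2 want -82.8 38.7
yaw,down [-83.7  42.2] piv [539.7 -14.2 232.5] n 1098 rms 1.82 err y,z 4.0 24.4 want -82.9 38.4
((575.2273559570312, -300.33209228515625), 64.51982879638672)
```

View pics/top5.png

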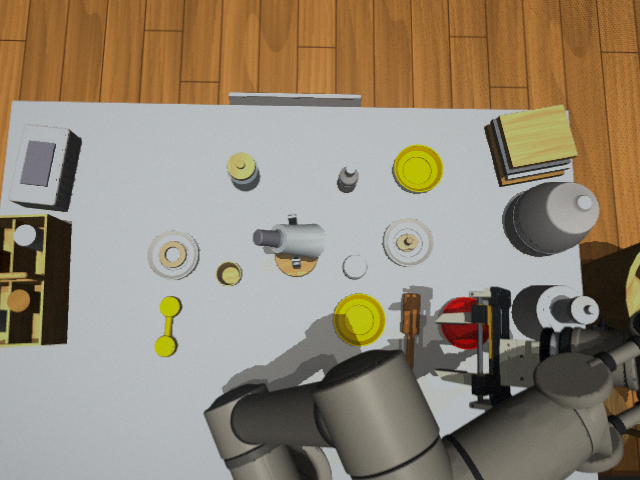

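The dishes are still in place, and the target dish at (408,242) is unmoved. Yaw is now good at 4 mm off, but the tilt is 3.6° too far down, about 23 mm. I'll regrip and tilt back up by 3.6° plus the 9.8° spring-back.

Run:
```python
from h import *
print(rel(*now(),*pose(-83.8,42.2,140)))
g=pose(-83.8,42.2)
for k in range(1,4): print(rel(*g,*pose(-83.8,42.2-13.4*k/3)))
```

```text
([6.3, -9.7, -5.8], [0.1018, 0.2027, 0.2086])
([0.0, -4.5, -0.0], [-0.0017, -0.0, 0.0056])
([0.0, -8.9, -0.0], [-0.0038, -0.0, 0.0111])
([0.0, -13.4, -0.0], [-0.0064, -0.0, 0.0164])
```

```bash
python3 -m handwheel '[[[3,-5,-3],[0.03,0.05,0.05],0.8],[[6.3,-9.7,-5.8],[0.055,0.1,0.106],0.8],[[6.3,-9.7,-5.8],[0.08,0.15,0.16],0.8],[[6.3,-9.7,-5.8],[0.102,0.203,0.209],0.8],[[6.3,-9.7,-5.8],[0.102,0.203,0.209],0.8],[[6.3,-9.7,-5.8],[0.102,0.203,0.209],0.8],[[6.3,-9.7,-5.8],[0.102,0.203,0.209],0.8],[[6.3,-9.7,-5.8],[0.102,0.203,0.209],0.8]]'
python3 - <<'E'
from h import *
print(now()[1],rel(*now(),*pose(-83.8,42.2)))
E
```

```text
time: 15.4
tool_pos: [542.8, -36.4, 372.2]
tcp_rot: [-3.141, -0.736, 1.687]
contact_force: [-0.9, 0.2, 0.3]
grip_width: 73.7
finger_force: 0.0
[542.78339033 -36.44275838 372.16410683] ([-0.4, 0.0, 0.3], [-0.0033, -0.0006, 0.1363])
```

```bash
python3 -m handwheel '[[[0,0,0],[-0.003,0,0.03],0.8],[[0,0,0],[-0.003,0,0.06],0.8],[[0,0,0],[-0.003,0,0.09],0.8],[[0,0,0],[-0.003,0,0.12],0.8],[[0,0,0],[-0.003,0,0.136],0.8],[[0,0,0],[-0.003,0,0.136],0.8],[[0,0,0],[-0.003,0,0.136],0],[[0,0,0],[-0.003,0,0.136],0],[[0,0,0],[-0.003,0,0.136],0],[[0,0,0],[-0.003,0,0.136],0],[[0,0,0],[-0.003,0,0.136],0],[[0,0,0],[-0.003,0,0.136],0]]'
python3 -m handwheel '[[[0,0,0],[0,0,0],0],[[0,0,0],[0,0,0],0],[[0,-4.5,0],[-0.0017,0,0.0056],0],[[0,-9,0],[-0.0038,0,0.011],0],[[0,-13.4,0],[-0.0064,0,0.0164],0],[[0,-13.4,0],[-0.0064,0,0.0164],0],[[0,-13.4,0],[-0.0064,0,0.0164],0]]'
python3 -m handwheel '[[[0,0,0],[0,0,0],0.8],[[0,0,0],[0,0,0],0.8],[[0,0,0],[0,0,0],0.8],[[0,0,0],[0,0,0],0.8],[[0,0,0],[0,0,0],0.8],[[0,0,0],[0,0,0],0.8],[[0,0,0],[0,0,-0.03],0.8],[[0,0,0],[0,0,-0.06],0.8],[[0,0,0],[0,0,-0.09],0.8],[[0,0,0],[0,0,-0.12],0.8],[[0,0,0],[0,0,-0.14],0.8],[[0,0,0],[0,0,-0.14],0.8]]'
python3 -m handwheel '[[[0,0,0],[0.04,-0.03,-0.04],0.8],[[0,0,0],[0,-0.08,-0.09],0.8],[[0,0,0],[-0.04,-0.12,-0.13],0.8],[[0,0,0],[-0.06,-0.15,-0.16],0.8],[[0,0,0],[-0.06,-0.18,-0.19],0.8],[[0,0,0],[-0.06,-0.2,-0.19],0.8],[[0,0,0],[-0.06,-0.2,-0.19],0.8]]'
python3 - <<'E'
from fit import *
for n in('top','side'):
    c=capture(n);save(c,n+'6.png');W=pts(c);fit(W,-83,38)
E
```

```text
time: 16.6
tool_pos: [532.5, 48.4, 270.1]
tcp_rot: [3.141, -0.735, 1.682]
contact_force: [-0.2, -0.6, 0.7]
grip_width: 31.0
finger_force: 30.0
time: 17.3
tool_pos: [531.8, 55.3, 254.3]
tcp_rot: [3.14, -0.503, 1.684]
contact_force: [0.0, 1.7, 4.5]
grip_width: 30.9
finger_force: 30.0
time: 18.5
tool_pos: [540.0, -13.3, 378.3]
tcp_rot: [3.137, -0.499, 1.683]
contact_force: [0.8, 0.7, -0.7]
grip_width: 73.5
finger_force: 0.0
time: 19.2
tool_pos: [354.3, -179.1, 514.9]
tcp_rot: [3.141, -0.5, 1.679]
contact_force: [1.1, 0.6, -0.6]
grip_width: 73.5
finger_force: 0.0
yaw,down [-83.8  35.4] piv [539.2 -15.8 234.2] n 1530 rms 1.38 err y,z 5.1 -21.8 want -82.8 38.8
yaw,down [-83.5  35. ] piv [539.8 -14.1 232.8] n 983 rms 1.86 err y,z 2.9 -22.0 want -83.0 38.4
```

View pics/top6.png

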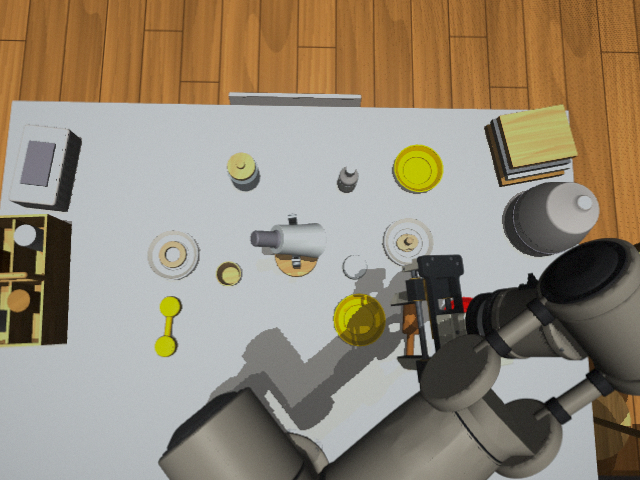

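The tilt came back only 6.4° this time and is now 35.2° down. Yaw is good. One last nose-down turn of about 12°, for a net gain of about 3.6°.

Run:
```python
from h import *
print(rel(*now(),*pose(-83.6,35.2,140)))
g=pose(-83.6,35.2)
for k in range(1,4): print(rel(*g,*pose(-83.6,35.2+12*k/3)))
```

```text
([0.1, 6.5, -0.1], [0.0492, 0.1995, 0.1854])
([0.0, 4.0, 0.0], [0.0011, -0.0, -0.0051])
([-0.0, 8.0, 0.0], [0.0019, -0.0, -0.0103])
([-0.0, 12.0, 0.0], [0.0024, -0.0, -0.0156])
```

```bash
python3 -m handwheel '[[[0,3,0],[0.02,0.05,0.04],0.8],[[0,6.5,0],[0.03,0.1,0.09],0.8],[[0,6.5,0],[0.04,0.15,0.14],0.8],[[0,6.5,0],[0.049,0.2,0.185],0.8],[[0,6.5,0],[0.049,0.2,0.185],0.8],[[0,6.5,0],[0.049,0.2,0.185],0.8],[[0,6.5,0],[0.049,0.2,0.185],0.8],[[0,6.5,0],[0.049,0.2,0.185],0.8]]'
python3 - <<'E'
from h import *
print(now()[1],rel(*now(),*pose(-83.6,35.2)))
E
```

```text
time: 20.1
tool_pos: [540.5, -22.2, 374.3]
tcp_rot: [-3.139, -0.616, 1.684]
contact_force: [0.4, 0.3, 0.5]
grip_width: 73.7
finger_force: 0.0
[540.50428286 -22.24838227 374.32890757] ([-0.2, -0.1, 0.1], [-0.0017, -0.0002, 0.1382])
```

```bash
python3 -m handwheel '[[[0,0,0],[-0.002,0,0.03],0.8],[[0,0,0],[-0.002,0,0.06],0.8],[[0,0,0],[-0.002,0,0.09],0.8],[[0,0,0],[-0.002,0,0.12],0.8],[[0,0,0],[-0.002,0,0.138],0.8],[[0,0,0],[-0.002,0,0.138],0.8],[[0,0,0],[-0.002,0,0.138],0],[[0,0,0],[-0.002,0,0.138],0],[[0,0,0],[-0.002,0,0.138],0],[[0,0,0],[-0.002,0,0.138],0],[[0,0,0],[-0.002,0,0.138],0],[[0,0,0],[-0.002,0,0.138],0]]'
python3 -m handwheel '[[[0,0,0],[0,0,0],0],[[0,0,0],[0,0,0],0],[[0,4,0],[0.001,0,-0.005],0],[[0,8,0],[0.002,0,-0.0103],0],[[0,12,0],[0.0024,0,-0.0156],0],[[0,12,0],[0.0024,0,-0.0156],0],[[0,12,0],[0.0024,0,-0.0156],0]]'
python3 -m handwheel '[[[0,0,0],[0,0,0],0.8],[[0,0,0],[0,0,0],0.8],[[0,0,0],[0,0,0],0.8],[[0,0,0],[0,0,0],0.8],[[0,0,0],[0,0,0],0.8],[[0,0,0],[0,0,0],0.8],[[0,0,0],[0,0,-0.03],0.8],[[0,0,0],[0,0,-0.06],0.8],[[0,0,0],[0,0,-0.09],0.8],[[0,0,0],[0,0,-0.12],0.8],[[0,0,0],[0,0,-0.14],0.8],[[0,0,0],[0,0,-0.14],0.8]]'
python3 -m handwheel '[[[0,0,0],[0.04,-0.03,-0.04],0.8],[[0,0,0],[0,-0.08,-0.09],0.8],[[0,0,0],[-0.04,-0.12,-0.13],0.8],[[0,0,0],[-0.06,-0.15,-0.16],0.8],[[0,0,0],[-0.06,-0.18,-0.19],0.8],[[0,0,0],[-0.06,-0.2,-0.19],0.8],[[0,0,0],[-0.06,-0.2,-0.19],0.8]]'
python3 - <<'E'
from fit import *
for n in('top','side'):
    c=capture(n);save(c,n+'7.png');W=pts(c);fit(W,-83,38)
    if n=='top':
        m=np.zeros((480,640),np.uint8);cv2.circle(m,(408,242),35,1,-1)
        q=W[(m>0)&(W[...,2]>20)&(W[...,2]<34)];print(cv2.minEnclosingCircle(q[:,:2].astype(np.float32)))
E
```

```text
time: 21.3
tool_pos: [532.0, 53.2, 261.7]
tcp_rot: [3.141, -0.614, 1.682]
contact_force: [-0.2, 0.1, 0.3]
grip_width: 31.2
finger_force: 30.0
time: 22.0
tool_pos: [532.8, 46.0, 274.7]
tcp_rot: [-3.14, -0.822, 1.681]
contact_force: [0.5, -0.6, -6.6]
grip_width: 31.1
finger_force: 30.0
time: 23.2
tool_pos: [544.7, -57.5, 371.9]
tcp_rot: [3.137, -0.822, 1.683]
contact_force: [-0.2, 0.3, -0.2]
grip_width: 73.2
finger_force: 0.0
time: 23.9
tool_pos: [363.0, -259.3, 455.7]
tcp_rot: [-3.141, -0.824, 1.677]
contact_force: [0.3, 0.6, -0.8]
grip_width: 73.3
finger_force: 0.0
yaw,down [-83.8  37.2] piv [539.2 -15.5 234.3] n 1503 rms 1.33 err y,z 5.2 -10.0 want -82.8 38.7
((574.5409545898438, -300.3043212890625), 64.70549774169922)
yaw,down [-82.8  36.8] piv [539.  -13.8 232.7] n 210 rms 1.92 err y,z 0.0 -10.5 want -82.8 38.4
```

Both views put the aim within about 5 mm sideways and 10 mm vertically, against a 30 mm limit. The target dish has not moved, and the arm is clear of everything. Handing in.

```bash
python3 -c "
from plant import close_job; print(close_job())"
```

```text
the job is handed in; nothing more can be done
None
```

I handed the job in: by my last measurement the lamp's centre line passes about 5 mm sideways and 10 mm vertically from the middle of the pacifier dish floor (limit 30 mm), that dish has not moved, the pacifier was still in it and nothing else looked moved when I last viewed it, and about 24 of the 48 s were used; close_job() returned no verdict.

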